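# Build a tenon cutter stack on a shaper spindle

## Task

Set up the shaper spindle in the green stand for a 14 mm tenon: the large red cutter goes on first, right down on the flange, then the spacers whose thicknesses add up to exactly 14 mm, then the small blue cutter, and the dark clamping collar on top, wide part down, all lying flat on one another. Lower the cutters all the way down the spindle, never letting them drop, because carbide chips. Leave the spacers that are not needed where they lie.

Things in the scene. Friction and masses are not known exactly. Their poses are not given: they have to be found in the camera images.
- stand: fixed green cast stand (130 x 130 x 12 mm base, conical boss, low clamp lever) holding an upright steel spindle. Origin: centre of the base's underside, on the spindle axis, z up. Above it: flange (diameter 48 mm) flat top at 36 mm; straight 19 mm shank from there to 91 mm; tapered nose to 12 mm diameter at the tip, 98 mm. All beside the spindle is below 33 mm.
- cutter_large: large red disc cutter with 6 steel-grey carbide teeth, diameter 66 mm, 12 mm thick, about 260 g; it can be gripped by its rim at any angle. Bore 23 mm right through. Origin: centre of its underside; z up; round, so its yaw does not matter. Lies flat on the bench at the start.
- cutter_small: small blue disc cutter with 5 steel-grey carbide teeth, diameter 54 mm, 12 mm thick, about 170 g; it can be gripped by its rim at any angle. Bore 23 mm right through. Origin: centre of its underside; z up; round, so its yaw does not matter. Lies flat on the bench at the start.
- spacer_yellow: plain yellow spacer ring, outside diameter 44 mm, 5 mm thick. Bore 23 mm right through. Origin: centre of its underside; z up; round, so its yaw does not matter. Lies flat on the bench at the start.
- spacer_green: plain green spacer ring, outside diameter 44 mm, 7 mm thick. Bore 23 mm right through. Origin: centre of its underside; z up; round, so its yaw does not matter. Lies flat on the bench at the start.
- spacer_silver: plain silver (bare aluminium) spacer ring, outside diameter 44 mm, 9 mm thick. Bore 23 mm right through. Origin: centre of its underside; z up; round, so its yaw does not matter. Lies flat on the bench at the start.
- spacer_purple: plain purple spacer ring, outside diameter 44 mm, 12 mm thick. Bore 23 mm right through. Origin: centre of its underside; z up; round, so its yaw does not matter. Lies flat on the bench at the start.
- collar: dark steel clamping collar with a step: lower part diameter 48 mm and 7 mm high with a knurled rim, upper black part diameter 36 mm, 12 mm high in all, about 90 g; wide part below. Bore 23 mm right through. Origin: centre of its underside; z up; round, so its yaw does not matter. Lies flat on the bench at the start.

How it is judged:
By the outcome, as a careful person would: the job done as asked, in the order asked, and still so for the second after the job is handed in, with the robot touching nothing.
It also fails if it takes over 128 s, if anything falls off the work surface, if the arm or the gripper's body presses on something with over 40 N, if the wrist force passes 120 N, or if a joint passes its speed limit or range.

## Robot

A 7-joint arm with a two-finger parallel gripper is mounted at the origin on the work surface. World frame = base frame: x ahead of the robot, y to its left, z up, the work surface at z = 0. Lengths are in m, angles in rad, forces in N, time in s.
With the tool pointing down it reaches from about 0.425 to 0.875 m from the base axis. Payload 9.9 kg.
Tool frame: the origin (TCP) lies at the very end of the fingers, on their centre line; the grasp point (between the pads) lies 19 mm behind it (ctrl.pinch_z is the z of the grasp point in the tool frame, in m); z points along the fingers, y is the line along which they close (so a half turn about z gives the same grasp; the last joint's range is limited). The gripper opens to 85 mm and grips with 20 to 120 N. Pads are 22 mm wide; open, the fingers measure 114 mm over their backs; the gripper's body (76 mm by 85 mm) begins 54 mm behind the grasp point. The pads swing forward as they close: fully open they stand 13 mm farther back than shut.
Start: joints at [-1.351, 0.576, 0.025, 1.437, -0.015, 1.129, -0.057], TCP at [0.202, 0.644, 0.231] pointing down, gripper open.
Joint ranges: [-2.76, 2.76], [-0.34, 2.15], [-1.52, 1.57], [0.19, 2.46], [-1.09, 4.23], [0.17, 1.99], [-2.82, 2.82]. Speed limits (rad/s): [2.22, 2.22, 3.01, 3.01, 3.14, 3.14, 3.14].

## Interface

Orientations are given as a 3x3 rotation matrix whose columns are the frame's x, y, z axes.
In Python, from cell import get_state, optics, ctrl gives the robot as it stands.
- The arm moves only by the tool step_arm, never from a script. Its argument "series" is one flat list of numbers, 5 for each row, row after row: the opening, from 0 (shut) to 1 (fully open), then the shift along the world's x, y, z normalised to -1 to 1, where 1 is 0.4 m, then the turn about the world's z normalised to -1 to 1, where 1 is pi rad. A call has 1 to 20 rows; each row is the pose to reach, as a shift and turn from the pose commanded when the call began, turning the shorter way round; what a row does not reach only later rows make up. A row lasts 1/12 s, in which the tool goes at most 41.7 mm and 7.16 degrees, less where a joint would pass 70% of its speed; a pose out of reach is approached as far as the arm can. A call with a number of a shift or a turn outside -1 to 1 is refused whole. A call with a gripper value outside its range is refused whole. The fingers move at their own pace and stop on an object; the grip force is fixed at half the most. Time passes only in rows, so rows that repeat a pose let the fingers close. It gives the time, the measured TCP pose, the force, the opening and the grip force at its end, in the units of the state.
- get_state(): the state, without advancing time (a new reading comes with each control period).
- optics.grab_frame(name): name is "side" or "top" or "wrist"; returns a dict with "img" (384x512x3 uint8, red, green, blue), "depth" (384x512 float32, m along the optical axis (not along the pixel's ray), 0 where there is no reading), "fx", "fy", "cx", "cy" (pixels), "rvec" (rotation vector, rad) and "tvec" (3), from world to camera coordinates, as OpenCV has them. Camera axes: x right, y down, z forward; pixel columns grow to the right and rows downward; lengths in m; the calibration is good to about 2 mm. A picture is of the moment at which its call begins.
- ctrl.job_done(): hands the job in; it is judged then, once.
The state is a dict: "clock": time; "qpos": joint angles; "dq": joint speeds; "effort": joint torques, N m; "eef_pos": TCP position; "orientation": TCP orientation; "wrist_force": force on the tool from outside, world axes, zero at the start; "ft_torque": the same for the moment, N m; "grip_width": finger opening in m; "grasp_force": force on a finger pad.
Only numpy, scipy, OpenCV 4.12 (cv2) and the standard library are available. Lean on these libraries where they do the work, as an engineer would, in place of code of your own. Each camera call takes 0.05 s, during which the arm holds its last target. There are 200 camera calls.

## Working session

There is one attempt and no reset: what is moved stays moved. The work goes in short steps, Python scripts to look and compute and a tool call to move; the robot and the scene stay as the last step left them, time stands still between calls to the robot, and variables do not carry over. Pictures are saved under pics/ and viewed, at most 17 in all, crops included, and the job is handed in when it is done.

Besides the shell and the picture viewer there is one more tool, called in YAML: its name, and indented under it one key for each argument. step_arm: Moves the arm, as the interface text tells. Its arguments: {"type":"object","properties":{"series":{"type":"array"}},"required":["series"]}

```bash
mkdir -p pics; python3 - <<'E'
from cell import get_state, optics, ctrl
import cv2,numpy as np
s=get_state();print(s['clock'],s['eef_pos'],s['orientation'],s['grip_width'],ctrl.pinch_z)
for n in("top","side"):
    f=optics.grab_frame(n);np.savez(f'{n}0.npz',**f)
    cv2.imwrite(f'pics/{n}0.png',f['img'][:,:,::-1])
    R=cv2.Rodrigues(f['rvec'])[0];print(n,f['fx'],(-R.T@f['tvec'].ravel()),R[2])
E
```

```text
0.0 [0.20177421 0.64365591 0.23043847] [[-9.54225122e-01  2.99089025e-01 -4.14312779e-04]
 [ 2.99089300e-01  9.54223775e-01 -1.60558969e-03]
 [-8.48671520e-05 -1.65601054e-03 -9.99998625e-01]] 0.08535561522959248 -0.0187
top 479.353022821399 [0.36474016 0.00356282 0.95590628] [ 0.19334628 -0.00442381 -0.98112061]
side 497.5062000942167 [0.06026885 0.61243409 0.63381898] [ 0.50059501 -0.62175352 -0.60235139]
```

View pics/top0.png

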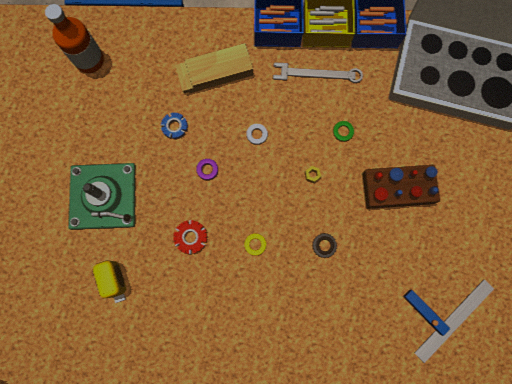

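View pics/side0.png

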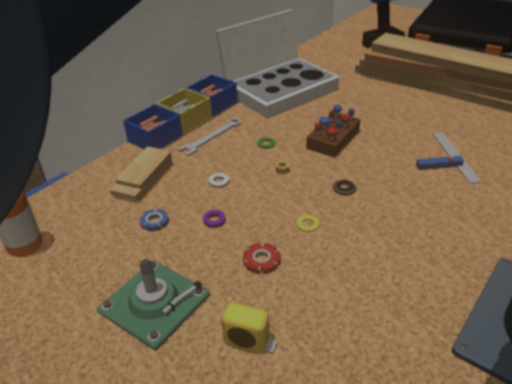

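The top view shows the stand at (102,196), red (190,237), blue (174,125), silver (257,133), purple (207,169), green (344,131), yellow (255,244), collar (324,245) and a decoy brass nut at (313,174). The side view agrees. For 14 mm I need yellow (5) and silver (9).

```bash
cat > h.py <<'E'
import cv2,numpy as np
def ray(f,uv,z):
    R=cv2.Rodrigues(np.asarray(f['rvec'],float))[0];t=np.asarray(f['tvec'],float).ravel()
    uv=np.atleast_2d(uv).astype(float)
    d=np.c_[(uv[:,0]-f['cx'])/f['fx'],(uv[:,1]-f['cy'])/f['fy'],np.ones(len(uv))]@R
    c=-R.T@t
    return c+d*((z-c[2])/d[:,2])[:,None]
def proj(f,p):
    R=cv2.Rodrigues(np.asarray(f['rvec'],float))[0]
    q=np.atleast_2d(p)@R.T+np.asarray(f['tvec'],float).ravel()
    return np.c_[f['fx']*q[:,0]/q[:,2]+f['cx'],f['fy']*q[:,1]/q[:,2]+f['cy']]
def circ(p):
    A=np.c_[2*p[:,:2],np.ones(len(p))];x=np.linalg.lstsq(A,(p[:,:2]**2).sum(1),rcond=None)[0]
    return x[:2],np.sqrt(x[2]+x[0]**2+x[1]**2)
def comp(m,uv,r=40):
    """component of mask m nearest to uv -> contour"""
    cs=[c for c in cv2.findContours(m.astype(np.uint8),cv2.RETR_EXTERNAL,cv2.CHAIN_APPROX_NONE)[0] if cv2.contourArea(c)>30]
    return min(cs,key=lambda c:np.linalg.norm(np.mean(c[:,0],0)-uv))[:,0]
E
python3 - <<'E'
from h import *
import cv2
P={'red':((190,237),(261,257),.012),'blue':((174,125),(154,219),.012),'silver':((257,133),(219,180),.009),'yellow':((255,244),(307,223),.005),'collar':((324,245),(344,187),.007)}
for i,n in enumerate(('top','side')):
    f=dict(np.load(n+'0.npz'))
    hsv=cv2.cvtColor(f['img'],cv2.COLOR_RGB2HSV).astype(int);H,S,V=hsv[...,0],hsv[...,1],hsv[...,2]
    M={'red':((H<5)|(H>172))&(S>150),'blue':(H>95)&(H<130)&(S>90),'silver':(S<70)&(V>100),'yellow':(H>24)&(H<36)&(S>150),'collar':(V<90)}
    for k,p in P.items():
        u=p[i]; m=np.zeros(H.shape,bool);m[u[1]-25:u[1]+26,u[0]-25:u[0]+26]=1
        if k in('red','blue'): M[k]=M[k]|((S<70)&(V>90))
        c=comp(M[k]&m,np.array(u)); h=cv2.convexHull(c)[:,0]
        w=ray(f,h,p[2]);(cx,cy),r=cv2.minEnclosingCircle(w[:,:2].astype(np.float32)); c2,r2=circ(ray(f,c,p[2]))
        print(n,k,np.round(cv2.minEnclosingCircle(h)[0],1),'enc',np.round([cx,cy,2*r],4),'fit',c2.round(4),round(2*r2,4))
    s=(102,190) if i==0 else (153,300)
    a=60
    x0,y0=max(0,s[0]-a),s[1]-a
    cr=f['img'][y0:y0+2*a,x0:x0+2*a]
    cv2.imwrite(f'pics/st_{n}.png',cv2.resize(cr,None,fx=4,fy=4,interpolation=cv2.INTER_CUBIC)[:,:,::-1]);print(x0,y0)
a,b=[cv2.imread(f'pics/st_{n}.png') for n in('top','side')]
cv2.imwrite('pics/st.png',cv2.resize(np.hstack([a,b]),(800,400)))
E
```

```text
top red [189.5 236.5] enc [0.4448 0.1299 0.0657] fit [0.445  0.1292] 0.0601
top blue [173.2 124.7] enc [0.674  0.1725 0.0549] fit [0.6739 0.1721] 0.0497
top silver [256.8 133.5] enc [0.6585 0.001  0.0431] fit [0.6587 0.001 ] 0.0412
top yellow [254.9 244. ] enc [0.4326 0.0018 0.0432] fit [0.4325 0.0017] 0.0411
top collar [324.6 245.1] enc [ 0.4319 -0.135   0.0484] fit [ 0.4318 -0.135 ] 0.0459
42 130
side red [261.1 256. ] enc [0.4427 0.1336 0.0614] fit [0.4433 0.1332] 0.0548
side blue [153.1 217.3] enc [0.6738 0.1755 0.0567] fit [0.6728 0.1742] 0.0513
side silver [218.1 178.5] enc [0.6545 0.0066 0.0499] fit [0.655  0.0066] 0.0456Traceback (most recent call last):
  File "<stdin>", line 11, in <module>
  File "h.py", line 18, in comp
    return min(cs,key=lambda c:np.linalg.norm(np.mean(c[:,0],0)-uv))[:,0]
           ~~~^^^^^^^^^^^^^^^^^^^^^^^^^^^^^^^^^^^^^^^^^^^^^^^^^^^^^^
ValueError: min() iterable argument is empty
```

```bash
python3 - <<'E'
from h import *
for n,s in(('top',(102,196)),('side',(153,302))):
    f=dict(np.load(n+'0.npz'))
    hsv=cv2.cvtColor(f['img'],cv2.COLOR_RGB2HSV).astype(int);H,S,V=hsv[...,0],hsv[...,1],hsv[...,2]
    m=((H>55)&(H<95)&(S>50)).astype(np.uint8)
    m=cv2.morphologyEx(m,cv2.MORPH_OPEN,np.ones((3,3)))
    c=comp(m,np.array(s));h=cv2.convexHull(c)[:,0]
    w=ray(f,h,.012)
    r=cv2.minAreaRect((w[:,:2]*1000).astype(np.float32));print(n,r)
    # dark spindle: top part pixels with depth
    c=np.array([r[0][0],r[0][1],0])/1000
    for z in(.036,.091,.098): print(z,proj(f,c+[0,0,z]).round(1))
    x0,y0=s[0]-50,s[1]-70
    cr=f['img'][y0:y0+100,x0:x0+100]
    cv2.imwrite(f'pics/st_{n}.png',cv2.resize(cr,(400,400),interpolation=cv2.INTER_CUBIC)[:,:,::-1]);print(x0,y0)
cv2.imwrite('pics/st.png',np.hstack([cv2.imread(f'pics/st_{n}.png') for n in('top','side')]))
E
```

```text
top ((524.4152221679688, 308.8585510253906), (128.01756286621094, 125.44031524658203), 3.553894281387329)
0.036 [[ 97.6 193.3]]
0.091 [[ 88. 188.]]
0.098 [[ 86.7 187.3]]
52 126
side ((520.60205078125, 313.3879089355469), (126.07357788085938, 125.37849426269531), 2.854334592819214)
0.036 [[151.3 290.5]]
0.091 [[145.7 265.9]]
0.098 [[144.9 262.6]]
103 232
```

View pics/st.png

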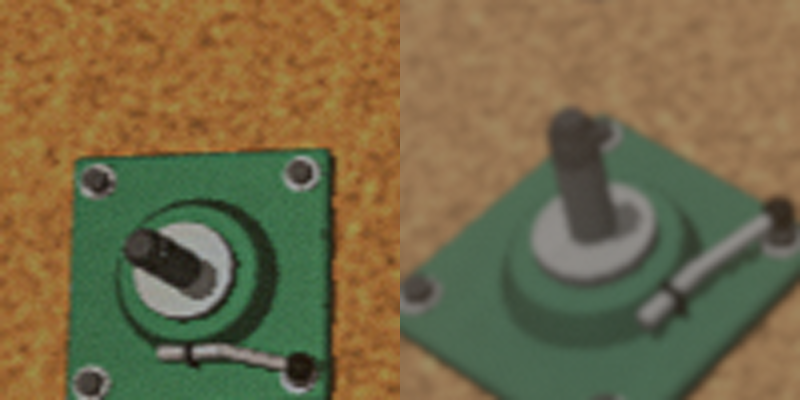

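The tip appears at (87.5,187) in top and (145.5,262) in side, as predicted from the base square, so the stand axis is at about (0.523, 0.311). I'll move over the stand and look with the wrist camera.

step_arm:
  series: [1,0.8,-0.83,0.05,0.0965,1,0.8,-0.83,0.05,0.0965,1,0.8,-0.83,0.05,0.0965,1,0.8,-0.83,0.05,0.0965,1,0.8,-0.83,0.05,0.0965,1,0.8,-0.83,0.05,0.0965,1,0.8,-0.83,0.05,0.0965,1,0.8,-0.83,0.05,0.0965,1,0.8,-0.83,0.05,0.0965,1,0.8,-0.83,0.05,0.0965,1,0.8,-0.83,0.05,0.0965,1,0.8,-0.83,0.05,0.0965,1,0.8,-0.83,0.05,0.0965,1,0.8,-0.83,0.05,0.0965,1,0.8,-0.83,0.05,0.0965,1,0.8,-0.83,0.05,0.0965]

```text
clock: 1.43
eef_pos: [0.5207, 0.3136, 0.2511]
orientation: [[-1.0, -0.002, -0.001], [-0.002, 1.0, 0.0], [0.001, 0.0, -1.0]]
wrist_force: [-0.0, 0.2, -0.2]
grip_width: 0.0853
grasp_force: 0.0
```

```bash
python3 - <<'E'
from cell import get_state, optics, ctrl
import cv2,numpy as np
s=get_state();print(s['clock'],s['eef_pos'],s['orientation'].round(3),np.round(s['qpos'],2),s['wrist_force'])
f=optics.grab_frame("wrist");np.savez('w0.npz',**f)
cv2.imwrite('pics/w0.png',f['img'][:,:,::-1])
R=cv2.Rodrigues(f['rvec'])[0];c=-R.T@f['tvec'].ravel();print(f['fx'],s['orientation'].T@(c-s['eef_pos']),(R@s['orientation']).round(3))
E
```

```text
1.4333 [0.52071772 0.31356834 0.25110637] [[-1.    -0.002 -0.001]
 [-0.002  1.     0.   ]
 [ 0.001  0.    -1.   ]] [-0.61  0.46 -0.01  1.59  0.    1.09  0.95] [-0.02400324  0.24503911 -0.22432534]
319.1297835884123 [ 0.08378502 -0.0003835  -0.14256424] [[-0.     1.     0.001]
 [-0.945 -0.    -0.326]
 [-0.326 -0.001  0.945]]
```

View pics/w0.png

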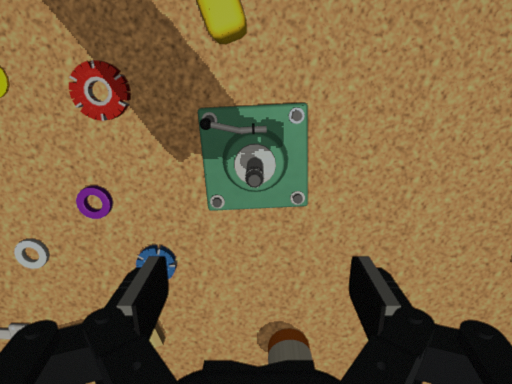

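The wrist view shows the stand square with its flange centre near (254,163) and the spindle tip near (254,178); red is at (99,90) and blue at (157,262).

```bash
cat >> h.py <<'E'
def hsv(f):
    h=cv2.cvtColor(f['img'],cv2.COLOR_RGB2HSV).astype(int);return h[...,0],h[...,1],h[...,2]
def mask(f,k):
    H,S,V=hsv(f);g=(S<70)&(V>90)
    return {'red':((H<5)|(H>172))&(S>150)|g,'blue':(H>95)&(H<130)&(S>90)|g,'silver':(S<70)&(V>90),'yellow':(H>22)&(H<38)&(S>150),'collar':(V<80),'green':(H>55)&(H<95)&(S>50)}[k]
def find(f,k,p,z,half=.06):
    """centre of a disc lying with its top at z, near world xy p"""
    u=proj(f,[p[0],p[1],z])[0];a=int(f['fx']*half/np.linalg.norm(np.r_[cv2.Rodrigues(f['rvec'])[0][2]@[p[0],p[1],z]+f['tvec'].ravel()[2]]))
    m=np.zeros(f['img'].shape[:2],np.uint8);cv2.circle(m,tuple(int(i) for i in u),a,1,-1)
    m=cv2.morphologyEx((mask(f,k)&(m>0)).astype(np.uint8),cv2.MORPH_OPEN,np.ones((3,3)))
    c=comp(m,u);w=ray(f,cv2.convexHull(c)[:,0],z)
    (x,y),r=cv2.minEnclosingCircle((w[:,:2]*1000).astype(np.float32))
    return np.array([x,y,2*r]).round(1)
E
python3 - <<'E'
from h import *
f=dict(np.load('w0.npz'))
m=cv2.morphologyEx(mask(f,'green').astype(np.uint8),cv2.MORPH_OPEN,np.ones((3,3)))
c=cv2.convexHull(comp(m,np.array([254,158])))[:,0]
print(cv2.minAreaRect((ray(f,c,.012)[:,:2]*1000).astype(np.float32)))
H,S,V=hsv(f);m=(S<60)&(V>80);b=np.zeros_like(m);b[135:195,225:285]=1
m=(m&b).astype(np.uint8);c=cv2.convexHull(comp(m,np.array([254,163])))[:,0]
print('flange',cv2.minEnclosingCircle((ray(f,c,.036)[:,:2]*1000).astype(np.float32)))
print('tip',ray(f,[254.5,179],.098))
print('red',find(f,'red',(.444,.131),.012),'blue',find(f,'blue',(.674,.174),.012))
x=f['img'][100:220,190:320];cv2.imwrite('pics/wst.png',cv2.resize(x,None,fx=4,fy=4,interpolation=cv2.INTER_CUBIC)[:,:,::-1])
E
```

```text
((525.2512817382812, 308.0105895996094), (127.39079284667969, 126.05424499511719), 2.9554765224456787)
flange ((526.4008178710938, 308.52117919921875), 24.230745315551758)
tip [[0.52491389 0.309189   0.098     ]]
red [445.8 131.1  68.1] blue [670.2 186.1  49.2]
```

View pics/wst.png

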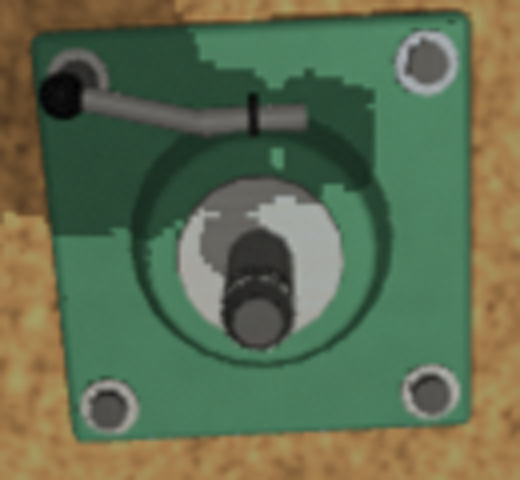

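The crop shows the tip centre at about (258,322), which is (254.5,180.5) in full-image pixels. That puts the axis at about (0.5255, 0.3087), agreeing with the flange and base. Now over to red.

step_arm:
  series: [1,-0.188,-0.456,-0.15,0,1,-0.188,-0.456,-0.15,0,1,-0.188,-0.456,-0.15,0,1,-0.188,-0.456,-0.15,0,1,-0.188,-0.456,-0.15,0,1,-0.188,-0.456,-0.15,0,1,-0.188,-0.456,-0.15,0,1,-0.188,-0.456,-0.15,0,1,-0.188,-0.456,-0.15,0]

```text
clock: 2.23
eef_pos: [0.4474, 0.1315, 0.1917]
orientation: [[-1.0, -0.002, 0.001], [-0.002, 1.0, 0.001], [-0.001, 0.001, -1.0]]
wrist_force: [-0.2, -0.3, -0.1]
grip_width: 0.0854
grasp_force: 0.0
```

```bash
cat > look.py <<'E'
import sys
from cell import get_state,optics
from h import *
def look(items,save=None):
    s=get_state();f=optics.grab_frame('wrist')
    print(round(s['clock'],2),s['eef_pos'].round(4),s['wrist_force'].round(1))
    for k,p,z in items: print(k,find(f,k,p,z))
    if save: cv2.imwrite(save,f['img'][:,:,::-1])
    return f
E
python3 - <<'E'
from look import *
look([('red',(.445,.131),.012),('yellow',(.4325,.002),.005)],'pics/w1.png')
E
```

```text
2.23 [0.4474 0.1315 0.1917] [-0.2 -0.3 -0.1]
red [445.3 129.   65.3]
yellow [433.3   1.4  43.5]
```

View pics/w1.png

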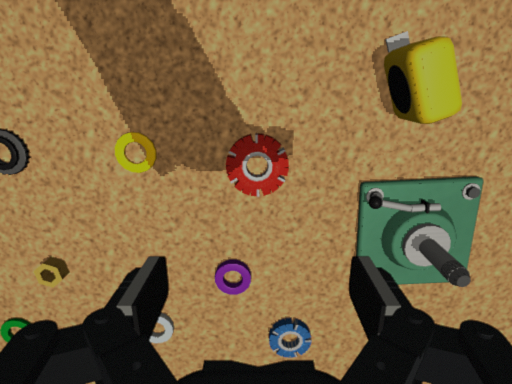

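Red (257,165) measures as (0.4453, 0.1297) and yellow (135,152) as (0.4333, 0.0014), with sizes matching. Going down on red, watching the force.

step_arm:
  series: [0.9,-0.003,0.001,-0.4,0,0.9,-0.003,0.001,-0.4,0,0.9,-0.003,0.001,-0.4,0,0.9,-0.003,0.001,-0.4,0,0.9,-0.003,0.001,-0.43,0,0.9,-0.003,0.001,-0.46,0,0.9,-0.003,0.001,-0.471,0,0.9,-0.003,0.001,-0.471,0,0.9,-0.003,0.001,-0.471,0,0.9,-0.003,0.001,-0.471,0]

```text
clock: 3.12
eef_pos: [0.4462, 0.1307, 0.0037]
orientation: [[-1.0, 0.0, 0.001], [0.0, 1.0, 0.001], [-0.001, 0.001, -1.0]]
wrist_force: [0.1, -0.2, 1.4]
grip_width: 0.0766
grasp_force: 0.0
```

step_arm:
  series: [0.9,-0.002,-0.002,-0.009,0,0.9,-0.002,-0.002,-0.016,0,0.9,-0.002,-0.002,-0.016,0,0.9,-0.002,-0.002,-0.016,0]

```text
clock: 3.45
eef_pos: [0.4447, 0.1292, -0.0034]
orientation: [[-1.0, 0.001, 0.0], [0.001, 1.0, 0.0], [-0.0, 0.0, -1.0]]
wrist_force: [0.8, 0.7, -0.0]
grip_width: 0.0771
grasp_force: 0.0
```

step_arm:
  series: [0.6,0,0,0,0,0.6,0,0,0,0,0.6,0,0,0,0,0.6,0,0,0,0,0.6,0,0,0,0,0.6,0,0,0,0]

```text
clock: 3.95
eef_pos: [0.4449, 0.1294, -0.0026]
orientation: [[-1.0, 0.0, 0.001], [0.0, 1.0, 0.0], [-0.001, 0.0, -1.0]]
wrist_force: [-2.5, -1.4, 16.4]
grip_width: 0.0632
grasp_force: 61.5
```

```bash
python3 - <<'E'
from look import *
look([('red',(.445,.130),.012)])
E
```

```text
3.95 [ 0.4449  0.1294 -0.0026] [-2.5 -1.4 16.4]
red [444.  129.7  69.7]
```

step_arm:
  series: [0.6,0,0,0.01,0,0.6,0,0,0.05,0,0.6,0,0,0.1,0,0.6,0,0,0.2,0,0.6,0,0,0.25,0,0.6,0,0,0.25,0,0.6,0,0,0.25,0,0.6,0,0,0.25,0]

```text
clock: 4.67
eef_pos: [0.4442, 0.1291, 0.0959]
orientation: [[-1.0, 0.001, -0.001], [0.001, 1.0, -0.0], [0.001, -0.0, -1.0]]
wrist_force: [-0.2, 1.4, -2.3]
grip_width: 0.0631
grasp_force: 67.1
```

```bash
python3 - <<'E'
from look import *
f=look([('red',(.4445,.1295),.115)],'pics/w2.png')
s=get_state();print(s['grip_width'],s['ft_torque'])
E
```

```text
4.67 [0.4442 0.1291 0.0959] [-0.2  1.4 -2.3]
red [440.5 129.   67.1]
0.06288257262957732 [-0.05923871 -0.01427163 -0.04099292]
```

View pics/w2.png

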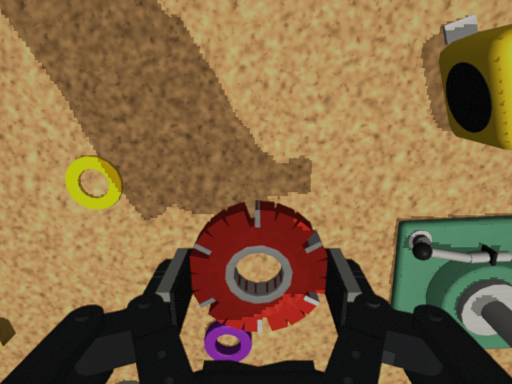

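```bash
python3 - <<'E'
from look import *
for z in(.1065,.1105,.1145):
    f=look([('red',(.4445,.1295),z)])
    H,S,V=hsv(f);m=((S<70)&(V>90)).astype(np.uint8);b=np.zeros_like(m);b[240:310,218:298]=1
    c=comp(m*b,np.array([258,273]));h=cv2.convexHull(c)[:,0]
    w=ray(f,h,z)*1000;print(z,cv2.minEnclosingCircle(w[:,:2].astype(np.float32)),h.min(0),h.max(0))
    d=f['depth'];R=cv2.Rodrigues(f['rvec'])[0];q=[]
    for u,v in((220,250),(220,290),(258,240),(300,290),(300,250),(258,310)):
        D=d[v,u];P=R.T@(np.array([(u-f['cx'])/f['fx']*D,(v-f['cy'])/f['fy']*D,D])-f['tvec'].ravel());q.append(P.round(4))
print(np.array(q))
E
```

```text
4.72 [0.4439 0.129  0.0955] [ 0.3 -0.6 -1.7]
red [445.5 128.6  71.5]
0.1065 ((447.26776123046875, 128.55381774902344), 15.978227615356445) [226 246] [291 302]
4.77 [0.4439 0.129  0.0953] [ 0.  -0.1 -2.4]
red [442.7 128.4  69.2]
0.1105 ((444.45098876953125, 128.53253173828125), 15.4717435836792) [226 246] [291 302]
4.82 [0.4439 0.129  0.0953] [ 0.1 -0.5 -2.3]
red [440.2 128.3  67. ]
0.1145 ((441.8589172363281, 128.553466796875), 14.985236167907715) [226 246] [291 302]
[[0.4321 0.1111 0.1093]
 [0.4543 0.11   0.1083]
 [0.426  0.1283 0.1112]
 [0.4533 0.1482 0.1096]
 [0.4319 0.1473 0.1097]
 [0.4651 0.1283 0.1093]]
```

step_arm:
  series: [0.6,0,0,0.062,0,0.6,0.04,0.09,0.062,0,0.6,0.08,0.18,0.062,0,0.6,0.12,0.27,0.062,0,0.6,0.16,0.36,0.062,0,0.6,0.19,0.42,0.062,0,0.6,0.203,0.4495,0.062,0,0.6,0.203,0.4495,0.062,0,0.6,0.203,0.4495,0.062,0,0.6,0.203,0.4495,0.062,0,0.6,0.203,0.4495,0.062,0]

```text
clock: 5.78
eef_pos: [0.5256, 0.3074, 0.1209]
orientation: [[-1.0, 0.002, -0.001], [0.002, 1.0, -0.001], [0.001, -0.001, -1.0]]
wrist_force: [-0.2, -0.2, -3.2]
grip_width: 0.0626
grasp_force: 67.5
```

```bash
python3 - <<'E'
from look import *
f=look([])
for n in('wrist','top','side'):
    g=optics.grab_frame(n) if n!='wrist' else f
    np.savez('t_'+n,**g)
    u=proj(g,[.5255,.3087,.11])[0].astype(int);print(n,u)
    a=60 if n=='wrist' else 35
    x0,y0=max(u[0]-a,0),u[1]-a
    cv2.imwrite(f'pics/c_{n}.png',cv2.resize(g['img'][y0:y0+2*a,x0:x0+2*a],(390,390),interpolation=cv2.INTER_CUBIC)[:,:,::-1]);print(x0,y0)
cv2.imwrite('pics/c1.png',np.hstack([cv2.imread(f'pics/c_{n}.png') for n in('wrist','side')]))
print(get_state()['eef_pos'])
E
```

```text
5.78 [0.5256 0.3074 0.1209] [-0.2 -0.2 -3.2]
wrist [261 246]
201 186
top [ 84 185]
49 150
side [143 253]
108 218
[0.5259098  0.30811831 0.12145569]
```

View pics/c1.png

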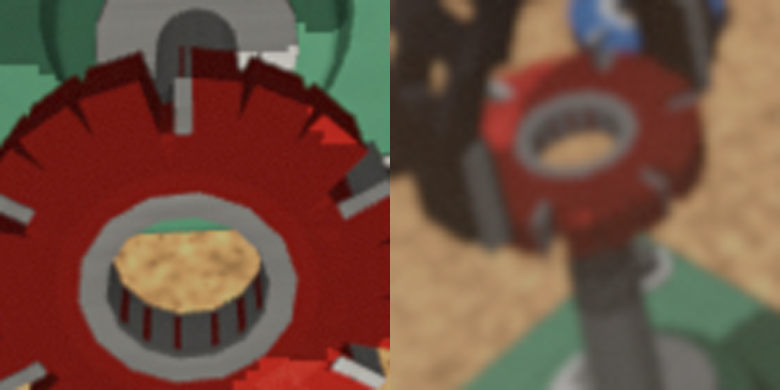

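The wrist crop shows the spindle shank at crop x≈197 and the bore centre at x≈188. In the side crop the disc hangs above the spindle. I'll compute the relative offset after settling.

```bash
python3 - <<'E'
from look import *
f=look([]);s=get_state();print(s['eef_pos'],f['cx'],f['cy'])
t=s['eef_pos'][2]+.0142
H,S,V=hsv(f);m=((S<70)&(V>90)).astype(np.uint8);b=np.zeros_like(m);b[240:310,218:298]=1
c=comp(m*b,np.array([258,273]));w=ray(f,cv2.convexHull(c)[:,0],t)*1000
print('bore',cv2.minEnclosingCircle(w[:,:2].astype(np.float32)),'ax proj',proj(f,[.5255,.3087,.045]))
# spindle edges rows
for v in(195,199,203):
    r=V[v,225:300];g=f['img'][v,225:300].mean(1);print(v,''.join('#' if x<80 else '.' for x in g),np.where(g<80)[0]+225)
g=optics.grab_frame('top');H,S,V=hsv(g)
print('top red',find(g,'red',(.5255,.3087),t))
E
```

```text
5.93 [0.5259 0.3081 0.1215] [ 0.3  0.5 -1.8]
[0.52592781 0.30838374 0.12150173] 258.28275460621745 192.6951431202376
bore ((527.0215454101562, 307.5904235839844), 15.606620788574219) ax proj [[260.05960626 202.71842817]]
195 ####....................#######################............................ [225 226 227 228 249 250 251 252 253 254 255 256 257 258 259 260 261 262
 263 264 265 266 267 268 269 270 271]
199 ####...................#########################........................... [225 226 227 228 248 249 250 251 252 253 254 255 256 257 258 259 260 261
 262 263 264 265 266 267 268 269 270 271 272]
203 ####..........######...##########################.....#.................... [225 226 227 228 239 240 241 242 243 244 248 249 250 251 252 253 254 255
 256 257 258 259 260 261 262 263 264 265 266 267 268 269 270 271 272 273
 279]Traceback (most recent call last):
  File "<stdin>", line 11, in <module>
  File "h.py", line 29, in find
    c=comp(m,u);w=ray(f,cv2.convexHull(c)[:,0],z)
  File "h.py", line 18, in comp
    return min(cs,key=lambda c:np.linalg.norm(np.mean(c[:,0],0)-uv))[:,0]
           ~~~^^^^^^^^^^^^^^^^^^^^^^^^^^^^^^^^^^^^^^^^^^^^^^^^^^^^^^
ValueError: min() iterable argument is empty
```

step_arm:
  series: [0.6,-0.003,0.002,0,0,0.6,-0.003,0.002,-0.02,0,0.6,-0.003,0.002,-0.04,0,0.6,-0.003,0.002,-0.06,0,0.6,-0.003,0.002,-0.08,0,0.6,-0.003,0.002,-0.09,0,0.6,-0.003,0.002,-0.09,0,0.6,-0.003,0.002,-0.09,0]

```text
clock: 6.7
eef_pos: [0.5246, 0.3098, 0.0848]
orientation: [[-1.0, 0.001, -0.001], [0.001, 1.0, -0.0], [0.001, -0.0, -1.0]]
wrist_force: [0.5, -0.1, -2.4]
grip_width: 0.0629
grasp_force: 67.4
```

step_arm:
  series: [0.6,0,0,-0.025,0,0.6,0,0,-0.05,0,0.6,0,0,-0.075,0,0.6,0,0,-0.095,0,0.6,0,0,-0.11,0,0.6,0,0,-0.114,0,0.6,0,0,-0.118,0,0.6,0,0,-0.12,0,0.6,0,0,-0.12,0,0.6,0,0,-0.12,0]

```text
clock: 7.53
eef_pos: [0.5249, 0.31, 0.0376]
orientation: [[-1.0, 0.001, 0.001], [0.001, 1.0, 0.0], [-0.001, 0.0, -1.0]]
wrist_force: [0.2, 0.8, -1.6]
grip_width: 0.0627
grasp_force: 67.5
```

Free so far. Now lowering gently to contact.

step_arm:
  series: [0.6,0,0,-0.003,0,0.6,0,0,-0.006,0,0.6,0,0,-0.008,0,0.6,0,0,-0.009,0,0.6,0,0,-0.009,0,0.6,0,0,-0.009,0]

```text
clock: 8.03
eef_pos: [0.5247, 0.3099, 0.0338]
orientation: [[-1.0, 0.001, 0.0], [0.001, 1.0, 0.0], [-0.0, 0.0, -1.0]]
wrist_force: [-0.1, -0.3, -1.7]
grip_width: 0.0627
grasp_force: 67.6
```

step_arm:
  series: [0.6,0,0,-0.0015,0,0.6,0,0,-0.003,0,0.6,0,0,-0.003,0,0.6,0,0,-0.003,0]

```text
clock: 8.37
eef_pos: [0.5247, 0.3099, 0.0336]
orientation: [[-1.0, 0.001, 0.0], [0.001, 1.0, 0.0], [-0.0, 0.0, -1.0]]
wrist_force: [-3.8, -1.5, 12.0]
grip_width: 0.0629
grasp_force: 68.9
```

step_arm:
  series: [0.6,0,0,0.001,0,0.72,0,0,0.001,0,0.8,0,0,0.001,0,0.9,0,0,0.001,0,0.95,0,0,0.001,0,0.95,0,0,0.03,0,0.95,0,0,0.1,0,0.95,0,0,0.2,0,0.95,0,0,0.3,0,0.95,0,0,0.4,0,0.95,0,0,0.45,0]

```text
clock: 9.28
eef_pos: [0.5261, 0.3106, 0.2185]
orientation: [[-1.0, 0.001, 0.005], [0.001, 1.0, 0.004], [-0.005, 0.004, -1.0]]
wrist_force: [0.3, 0.1, 0.6]
grip_width: 0.0813
grasp_force: 0.0
```

```bash
python3 - <<'E'
from look import *
f=look([('red',(.5255,.3087),.048),('yellow',(.4325,.002),.005),('silver',(.6585,.001),.009)])
d=f['depth'];R=cv2.Rodrigues(f['rvec'])[0]
for a in np.arange(0,6.28,1.05):
    u,v=np.round(proj(f,[.5255+.024*np.cos(a),.3087+.024*np.sin(a),.048])[0]).astype(int);D=d[v,u]
    print((R.T@(np.array([(u-f['cx'])/f['fx']*D,(v-f['cy'])/f['fy']*D,D])-f['tvec'].ravel()))[2].round(4),end=' ')
E
```

```text
9.28 [0.5261 0.3106 0.2185] [0.3 0.1 0.6]
red [525.2 309.4  65.8]Traceback (most recent call last):
  File "<stdin>", line 2, in <module>
  File "look.py", line 7, in look
    for k,p,z in items: print(k,find(f,k,p,z))
                                ~~~~^^^^^^^^^
  File "h.py", line 29, in find
    c=comp(m,u);w=ray(f,cv2.convexHull(c)[:,0],z)
  File "h.py", line 18, in comp
    return min(cs,key=lambda c:np.linalg.norm(np.mean(c[:,0],0)-uv))[:,0]
           ~~~^^^^^^^^^^^^^^^^^^^^^^^^^^^^^^^^^^^^^^^^^^^^^^^^^^^^^^
ValueError: min() iterable argument is empty
```

Red is seated: its top reads 65.8 mm across at z=48 mm, centred on the axis. Next, yellow.

step_arm:
  series: [0.68,-0.23,-0.771,-0.1,0,0.68,-0.23,-0.771,-0.1,0,0.68,-0.23,-0.771,-0.1,0,0.68,-0.23,-0.771,-0.1,0,0.68,-0.23,-0.771,-0.1,0,0.68,-0.23,-0.771,-0.1,0,0.68,-0.23,-0.771,-0.1,0,0.68,-0.23,-0.771,-0.1,0,0.68,-0.23,-0.771,-0.1,0,0.68,-0.23,-0.771,-0.1,0,0.68,-0.23,-0.771,-0.1,0,0.68,-0.23,-0.771,-0.1,0,0.68,-0.23,-0.771,-0.1,0]

```text
clock: 10.42
eef_pos: [0.4332, 0.0028, 0.1726]
orientation: [[-1.0, -0.002, 0.0], [-0.002, 1.0, 0.0], [-0.0, 0.0, -1.0]]
wrist_force: [0.1, -0.1, -0.1]
grip_width: 0.0581
grasp_force: 0.0
```

```bash
python3 - <<'E'
from look import *
look([('yellow',(.4325,.002),.005),('collar',(.4318,-.135),.007)])
s=get_state();print(s['eef_pos'],s['grip_width'])
E
```

```text
10.42 [0.4332 0.0028 0.1726] [ 0.1 -0.1 -0.1]
yellow [433.5   1.4  43.2]
collar [ 432.  -134.2   50.2]
[0.43310817 0.00267367 0.17258466] 0.05796733516445392
```

step_arm:
  series: [0.64,0,-0.0015,-0.1,0,0.64,0,-0.0015,-0.2,0,0.64,0,-0.0015,-0.3,0,0.64,0,-0.0015,-0.36,0,0.64,0,-0.0015,-0.39,0,0.64,0,-0.0015,-0.4,0,0.64,0,-0.0015,-0.4,0,0.64,0,-0.0015,-0.4,0,0.64,0,-0.0015,-0.4,0]

```text
clock: 11.22
eef_pos: [0.4335, 0.0012, 0.0134]
orientation: [[-1.0, 0.0, 0.002], [0.0, 1.0, 0.0], [-0.002, 0.0, -1.0]]
wrist_force: [-0.2, -1.3, -0.2]
grip_width: 0.0547
grasp_force: 0.0
```

Now down to z≈0.003 and close.

step_arm:
  series: [0.64,-0.001,0.001,-0.015,0,0.64,-0.001,0.001,-0.025,0,0.64,-0.001,0.001,-0.026,0,0.64,-0.001,0.001,-0.026,0,0.35,-0.001,0.001,-0.026,0,0.35,-0.001,0.001,-0.026,0,0.35,-0.001,0.001,-0.026,0,0.35,-0.001,0.001,-0.026,0,0.35,-0.001,0.001,-0.026,0,0.35,-0.001,0.001,-0.026,0]

```text
clock: 12.05
eef_pos: [0.4338, 0.0014, 0.0044]
orientation: [[-1.0, 0.001, 0.004], [0.001, 1.0, 0.0], [-0.004, 0.0, -1.0]]
wrist_force: [-4.1, 1.6, 45.0]
grip_width: 0.0297
grasp_force: 22.5
```

Width 30 mm means the fingers rode over the ring. Opening and lifting to look.

step_arm:
  series: [0.35,0,0,0.02,0,0.35,0,0,0.06,0,0.64,0,0,0.2,0,0.64,0,0,0.3,0,0.64,0,0,0.4,0,0.64,0,0,0.42,0,0.64,0,0,0.42,0,0.64,0,0,0.42,0]

```text
clock: 12.72
eef_pos: [0.4329, 0.0014, 0.1713]
orientation: [[-1.0, 0.001, 0.003], [0.001, 1.0, 0.0], [-0.003, 0.0, -1.0]]
wrist_force: [0.1, 0.5, -0.6]
grip_width: 0.0547
grasp_force: 0.0
```

```bash
python3 - <<'E'
from look import *
look([('yellow',(.4335,.002),.005)],'pics/w3.png')
s=get_state();print(s['eef_pos'],s['grip_width'])
E
```

```text
12.72 [0.4329 0.0014 0.1713] [ 0.1  0.5 -0.6]
yellow [433.4   0.7  43.3]
[0.43213284 0.00132899 0.17014282] 0.05452595092518776
```

View pics/w3.png

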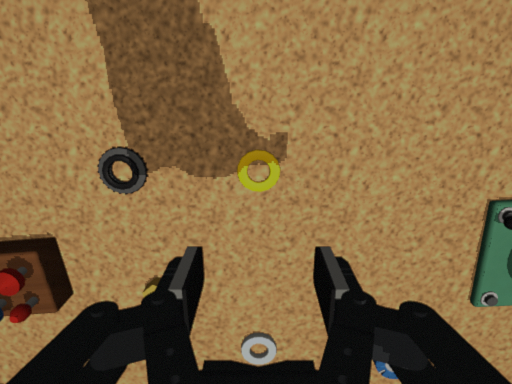

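The ring lies undisturbed at pixel (258,171). The fingertips were level with its top, so I need to go about 4.5 mm lower.

step_arm:
  series: [0.6,0.001,0,-0.1,0,0.6,0.001,0,-0.2,0,0.6,0.001,0,-0.3,0,0.6,0.001,0,-0.36,0,0.6,0.001,0,-0.39,0,0.6,0.001,0,-0.41,0,0.6,0.001,0,-0.415,0,0.6,0.001,0,-0.415,0,0.6,0.001,0,-0.415,0]

```text
clock: 13.52
eef_pos: [0.4328, 0.0013, 0.0044]
orientation: [[-1.0, 0.001, 0.0], [0.001, 1.0, -0.0], [-0.0, -0.0, -1.0]]
wrist_force: [0.1, -0.1, -0.7]
grip_width: 0.0513
grasp_force: 0.0
```

step_arm:
  series: [0.6,0.001,0,-0.008,0,0.6,0.001,0,-0.014,0,0.6,0.001,0,-0.014,0,0.6,0.001,0,-0.014,0,0.45,0.001,0,-0.014,0,0.45,0.001,0,-0.014,0,0.45,0.001,0,-0.014,0,0.45,0.001,0,-0.014,0]

```text
clock: 14.18
eef_pos: [0.4333, 0.0013, -0.0006]
orientation: [[-1.0, 0.001, 0.001], [0.001, 1.0, 0.0], [-0.001, 0.0, -1.0]]
wrist_force: [-2.9, -0.2, 17.5]
grip_width: 0.0398
grasp_force: 58.2
```

step_arm:
  series: [0.4,0,0,0.01,0,0.4,0,0,0.03,0,0.4,0,0,0.1,0,0.4,0,0,0.2,0,0.4,0,0,0.3,0,0.4,0,0,0.34,0,0.4,0,0,0.34,0,0.4,0,0,0.34,0,0.4,0,0,0.34,0]

```text
clock: 14.93
eef_pos: [0.4326, 0.0013, 0.1343]
orientation: [[-1.0, 0.001, -0.0], [0.001, 1.0, -0.0], [0.0, -0.0, -1.0]]
wrist_force: [0.0, 0.7, -0.2]
grip_width: 0.0397
grasp_force: 60.6
```

```bash
cat >> look.py <<'E'
def held(k,dz,save=None):
    """held ring: top = TCP z + dz; outline and inner bore, relative to the TCP"""
    s=get_state();f=optics.grab_frame('wrist');e=s['eef_pos'];z=e[2]+dz
    print(round(s['clock'],2),e.round(4),s['wrist_force'].round(1),round(s['grip_width'],4))
    u=proj(f,[e[0],e[1],z])[0];m=np.zeros(f['img'].shape[:2],np.uint8);cv2.circle(m,tuple(int(i) for i in u),60,1,-1)
    m=cv2.morphologyEx((mask(f,k)&(m>0)).astype(np.uint8),cv2.MORPH_OPEN,np.ones((3,3)))
    cs,h=cv2.findContours(m,cv2.RETR_CCOMP,cv2.CHAIN_APPROX_NONE)
    for c,q in zip(cs,h[0]):
        if cv2.contourArea(c)>150:
            (x,y),r=cv2.minEnclosingCircle(((ray(f,c[:,0],z)[:,:2]-e[:2])*1000).astype(np.float32));print('hole' if q[3]>=0 else 'outer',round(x,1),round(y,1),round(2*r,1))
    d=cv2.medianBlur(f['depth'],3);R=cv2.Rodrigues(f['rvec'])[0];v,u_=np.where(cv2.erode(m,np.ones((3,3)))>0)
    D=d[v,u_];P=(np.c_[(u_-f['cx'])/f['fx']*D,(v-f['cy'])/f['fy']*D,D]-f['tvec'].ravel())@R
    A=np.c_[P[:,:2]-e[:2],np.ones(len(P))];ok=abs(P[:,2]-z)<.006
    print('plane dz/dx,dz/dy,z-TCP',(np.linalg.lstsq(A[ok],P[ok,2]-e[2],rcond=None)[0]).round(4),ok.sum())
    if save: cv2.imwrite(save,f['img'][120:360,100:420][:,:,::-1])
E
python3 -c "
from look import *
held('yellow',.0056,'pics/w4.png')"
```

```text
14.93 [0.4326 0.0013 0.1343] [ 0.   0.7 -0.2] 0.0397
outer -0.9 -0.1 43.6
hole -1.0 -0.6 24.3
plane dz/dx,dz/dy,z-TCP [ 0.0002 -0.0001  0.0052] 3112
```

View pics/w4.png

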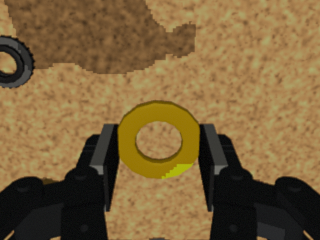

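Yellow is held flat, with its centre about 0.7 mm from the TCP in x. Carrying it to the spindle.

step_arm:
  series: [0.4,0.02,0.07,0,0,0.4,0.05,0.16,0,0,0.4,0.08,0.26,0,0,0.4,0.11,0.36,0,0,0.4,0.14,0.46,0,0,0.4,0.17,0.56,0,0,0.4,0.2,0.66,0,0,0.4,0.225,0.74,0,0,0.4,0.234,0.7695,-0.02,0,0.4,0.234,0.7695,-0.04,0,0.4,0.234,0.7695,-0.05,0,0.4,0.234,0.7695,-0.05,0,0.4,0.234,0.7695,-0.05,0,0.4,0.234,0.7695,-0.05,0]

```text
clock: 16.15
eef_pos: [0.5269, 0.3075, 0.1146]
orientation: [[-1.0, 0.003, -0.0], [0.003, 1.0, -0.001], [0.0, -0.001, -1.0]]
wrist_force: [0.8, -0.1, -0.8]
grip_width: 0.0398
grasp_force: 60.6
```

```bash
python3 -c "
from look import *
held('yellow',.0052)"
```

```text
16.15 [0.5269 0.3075 0.1146] [ 0.8 -0.1 -0.8] 0.0398
outer -0.7 -0.4 43.7
hole -0.7 -0.6 24.3
plane dz/dx,dz/dy,z-TCP [-0.0001 -0.0025  0.0051] 3182
```

step_arm:
  series: [0.4,-0.002,0.003,0,0,0.4,-0.002,0.003,0,0,0.4,-0.002,0.003,-0.02,0,0.4,-0.002,0.003,-0.04,0,0.4,-0.002,0.003,-0.06,0,0.4,-0.002,0.003,-0.074,0,0.4,-0.002,0.003,-0.074,0,0.4,-0.002,0.003,-0.074,0]

```text
clock: 16.87
eef_pos: [0.5256, 0.3101, 0.0842]
orientation: [[-1.0, 0.001, -0.001], [0.001, 1.0, -0.001], [0.001, -0.001, -1.0]]
wrist_force: [-0.3, -0.4, -1.0]
grip_width: 0.0397
grasp_force: 60.6
```

step_arm:
  series: [0.4,0.001,-0.002,-0.02,0,0.4,0.001,-0.002,-0.045,0,0.4,0.001,-0.002,-0.065,0,0.4,0.001,-0.002,-0.075,0,0.4,0.001,-0.002,-0.08,0,0.4,0.001,-0.002,-0.083,0,0.4,0.001,-0.002,-0.086,0,0.4,0.001,-0.002,-0.089,0,0.4,0.001,-0.002,-0.091,0,0.4,0.001,-0.002,-0.091,0,0.4,0.001,-0.002,-0.091,0]

```text
clock: 17.78
eef_pos: [0.5264, 0.3095, 0.0486]
orientation: [[-1.0, 0.001, 0.0], [0.001, 1.0, 0.0], [-0.0, 0.0, -1.0]]
wrist_force: [-0.1, -0.5, -0.2]
grip_width: 0.0399
grasp_force: 60.6
```

step_arm:
  series: [0.4,0,0,-0.0015,0,0.4,0,0,-0.003,0,0.4,0,0,-0.003,0,0.4,0,0,-0.003,0]

```text
clock: 18.12
eef_pos: [0.5265, 0.3096, 0.0477]
orientation: [[-1.0, 0.001, 0.0], [0.001, 1.0, 0.0], [-0.0, 0.0, -1.0]]
wrist_force: [-1.1, -0.5, 4.6]
grip_width: 0.0395
grasp_force: 61.3
```

Contact at 47.7 mm as expected. Release, and go on to silver.

step_arm:
  series: [0.5,0,0,0.001,0,0.6,0,0,0.001,0,0.68,0,0,0.001,0,0.68,0,0,0.001,0,0.68,0,0,0.05,0,0.68,0,0,0.15,0,0.68,0,0,0.25,0,0.68,0.04,-0.08,0.3,0,0.68,0.33,-0.77,0.33,0,0.68,0.33,-0.77,0.33,0,0.68,0.33,-0.77,0.33,0,0.68,0.33,-0.77,0.33,0,0.68,0.33,-0.77,0.33,0,0.68,0.33,-0.77,0.33,0,0.68,0.33,-0.77,0.33,0,0.68,0.33,-0.77,0.33,0,0.68,0.33,-0.77,0.33,0,0.68,0.33,-0.77,0.33,0,0.68,0.33,-0.77,0.33,0,0.68,0.33,-0.77,0.33,0]

```text
clock: 19.78
eef_pos: [0.6579, 0.0036, 0.1792]
orientation: [[-1.0, -0.002, -0.0], [-0.002, 1.0, 0.001], [0.0, 0.001, -1.0]]
wrist_force: [-0.1, -0.3, 0.6]
grip_width: 0.0582
grasp_force: 0.0
```

```bash
python3 - <<'E'
from look import *
look([('silver',(.6585,.001),.009)],'pics/w5.png')
g=optics.grab_frame('top');print('top yellow',find(g,'yellow',(.5255,.3087),.053,.04))
s=get_state();print(s['eef_pos'],s['grip_width'])
E
```

```text
19.78 [0.6579 0.0036 0.1792] [-0.1 -0.3  0.6]
silver [659.5   0.7  43.5]
top yellow [525.2 309.1  43.4]
[0.65802887 0.00320638 0.17930609] 0.0579341692503179
```

View pics/w5.png

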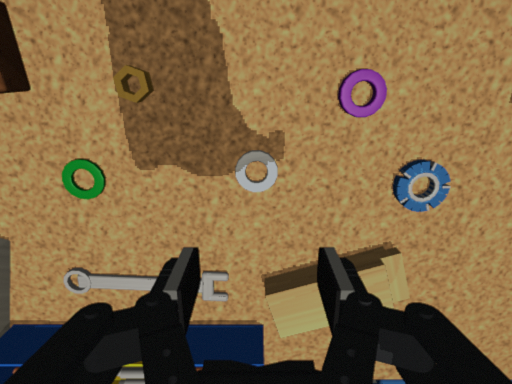

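Silver is at (257,171) → (0.6595, 0.0007), and yellow reads 43.4 mm across on the spindle at its right height. Descending on silver.

step_arm:
  series: [0.6,0.002,-0.001,-0.1,0,0.6,0.002,-0.001,-0.2,0,0.6,0.002,-0.001,-0.3,0,0.6,0.002,-0.001,-0.38,0,0.6,0.002,-0.001,-0.42,0,0.6,0.002,-0.001,-0.43,0,0.6,0.002,-0.001,-0.433,0,0.6,0.002,-0.001,-0.433,0,0.6,0.002,-0.001,-0.433,0]

```text
clock: 20.63
eef_pos: [0.6603, 0.0014, 0.0079]
orientation: [[-1.0, 0.0, 0.003], [0.0, 1.0, 0.0], [-0.003, 0.0, -1.0]]
wrist_force: [-0.5, 0.4, -0.4]
grip_width: 0.0515
grasp_force: 0.0
```

step_arm:
  series: [0.6,-0.002,-0.001,-0.01,0,0.6,-0.002,-0.001,-0.017,0,0.6,-0.002,-0.001,-0.017,0,0.6,-0.002,-0.001,-0.017,0,0.4,-0.002,-0.001,-0.017,0,0.4,-0.002,-0.001,-0.017,0,0.4,-0.002,-0.001,-0.017,0,0.4,-0.002,-0.001,-0.017,0]

```text
clock: 21.3
eef_pos: [0.6585, 0.0007, 0.0001]
orientation: [[-1.0, 0.001, 0.001], [0.001, 1.0, 0.0], [-0.001, 0.0, -1.0]]
wrist_force: [-3.2, -0.3, 6.3]
grip_width: 0.0408
grasp_force: 59.9
```

Gripped. Lift and measure in hand.

step_arm:
  series: [0.3,0,0,0.01,0,0.3,0,0,0.03,0,0.3,0,0,0.1,0,0.3,0,0,0.2,0,0.3,0,0,0.3,0,0.3,0,0,0.34,0,0.3,0,0,0.34,0,0.3,0,0,0.34,0]

```text
clock: 21.97
eef_pos: [0.6589, 0.0007, 0.137]
orientation: [[-1.0, 0.001, 0.003], [0.001, 1.0, 0.0], [-0.003, 0.0, -1.0]]
wrist_force: [-0.0, 0.6, -1.8]
grip_width: 0.0407
grasp_force: 60.7
```

```bash
python3 -c "
from look import *
held('silver',.0086)"
```

```text
21.97 [0.6589 0.0007 0.137 ] [-0.   0.6 -1.8] 0.0407
outer 1.1 -0.4 43.6
hole 0.9 -0.6 24.5
plane dz/dx,dz/dy,z-TCP [ 0.0042 -0.      0.0087] 3174
```

step_arm:
  series: [0.3,-0.03,0.07,0,0,0.3,-0.07,0.16,0,0,0.3,-0.11,0.26,0,0,0.3,-0.16,0.36,0,0,0.3,-0.2,0.46,0,0,0.3,-0.24,0.56,0,0,0.3,-0.29,0.66,0,0,0.3,-0.32,0.74,0,0,0.3,-0.335,0.771,-0.02,0,0.3,-0.335,0.773,-0.04,0,0.3,-0.335,0.773,-0.05,0,0.3,-0.335,0.773,-0.05,0,0.3,-0.335,0.773,-0.05,0,0.3,-0.335,0.773,-0.05,0]

```text
clock: 23.18
eef_pos: [0.5252, 0.3082, 0.1152]
orientation: [[-1.0, 0.003, 0.0], [0.003, 1.0, -0.001], [-0.0, -0.001, -1.0]]
wrist_force: [-1.3, 0.8, 0.1]
grip_width: 0.041
grasp_force: 60.7
```

```bash
python3 -c "
from look import *
held('silver',.0087)"
```

```text
23.18 [0.5252 0.3082 0.1152] [-1.3  0.8  0.1] 0.041
outer 0.9 -0.6 43.5
hole 1.1 -0.6 24.2
plane dz/dx,dz/dy,z-TCP [ 0.0013 -0.0021  0.0087] 3260
```

step_arm:
  series: [0.3,-0.001,0.001,0,0,0.3,-0.001,0.001,0,0,0.3,-0.001,0.001,-0.02,0,0.3,-0.001,0.001,-0.04,0,0.3,-0.001,0.001,-0.06,0,0.3,-0.001,0.001,-0.074,0,0.3,-0.001,0.001,-0.074,0,0.3,-0.001,0.001,-0.074,0]

```text
clock: 23.9
eef_pos: [0.5236, 0.3101, 0.085]
orientation: [[-1.0, 0.001, -0.001], [0.001, 1.0, -0.001], [0.001, -0.001, -1.0]]
wrist_force: [0.4, -0.2, -0.2]
grip_width: 0.0402
grasp_force: 60.7
```

step_arm:
  series: [0.3,0.0025,-0.002,-0.02,0,0.3,0.0025,-0.002,-0.04,0,0.3,0.0025,-0.002,-0.055,0,0.3,0.0025,-0.002,-0.065,0,0.3,0.0025,-0.002,-0.07,0,0.3,0.0025,-0.002,-0.074,0,0.3,0.0025,-0.002,-0.077,0,0.3,0.0025,-0.002,-0.08,0,0.3,0.0025,-0.002,-0.08,0,0.3,0.0025,-0.002,-0.08,0]

```text
clock: 24.73
eef_pos: [0.525, 0.3096, 0.0538]
orientation: [[-1.0, 0.001, 0.0], [0.001, 1.0, 0.0], [-0.0, 0.0, -1.0]]
wrist_force: [-0.6, -0.4, -1.3]
grip_width: 0.0407
grasp_force: 60.7
```

step_arm:
  series: [0.3,0,0,-0.0015,0,0.3,0,0,-0.003,0,0.3,0,0,-0.003,0,0.3,0,0,-0.003,0]

```text
clock: 25.07
eef_pos: [0.5251, 0.3096, 0.0531]
orientation: [[-1.0, 0.001, 0.001], [0.001, 1.0, 0.0], [-0.001, 0.0, -1.0]]
wrist_force: [-1.9, -0.9, 4.6]
grip_width: 0.0405
grasp_force: 61.3
```

step_arm:
  series: [0.5,0,0,0.001,0,0.6,0,0,0.001,0,0.68,0,0,0.001,0,0.68,0,0,0.001,0,0.68,0,0,0.05,0,0.68,0,0,0.15,0,0.78,0,0,0.25,0,0.78,0.04,-0.04,0.3,0,0.78,0.3725,-0.3425,0.32,0,0.78,0.3725,-0.3425,0.32,0,0.78,0.3725,-0.3425,0.32,0,0.78,0.3725,-0.3425,0.32,0,0.78,0.3725,-0.3425,0.32,0,0.78,0.3725,-0.3425,0.32,0,0.78,0.3725,-0.3425,0.32,0,0.78,0.3725,-0.3425,0.32,0,0.78,0.3725,-0.3425,0.32,0]

```text
clock: 26.48
eef_pos: [0.6728, 0.1744, 0.1804]
orientation: [[-1.0, -0.002, -0.001], [-0.002, 1.0, 0.001], [0.001, 0.001, -1.0]]
wrist_force: [0.2, 0.9, 0.4]
grip_width: 0.067
grasp_force: 0.0
```

```bash
python3 - <<'E'
from look import *
look([('blue',(.674,.1725),.012)],'pics/w6.png')
g=optics.grab_frame('top');print('top silver',find(g,'silver',(.5255,.3087),.062,.035))
s=get_state();print(s['eef_pos'],s['grip_width'])
E
```

```text
26.48 [0.6728 0.1744 0.1804] [0.2 0.9 0.4]
blue [674.1 171.5  54.9]Traceback (most recent call last):
  File "<stdin>", line 3, in <module>
  File "h.py", line 29, in find
    c=comp(m,u);w=ray(f,cv2.convexHull(c)[:,0],z)
  File "h.py", line 18, in comp
    return min(cs,key=lambda c:np.linalg.norm(np.mean(c[:,0],0)-uv))[:,0]
           ~~~^^^^^^^^^^^^^^^^^^^^^^^^^^^^^^^^^^^^^^^^^^^^^^^^^^^^^^
ValueError: min() iterable argument is empty
```

View pics/w6.png

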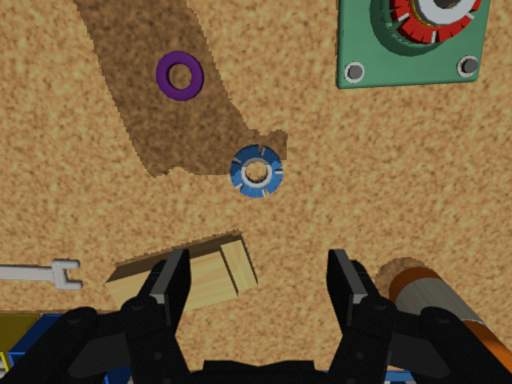

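Blue is at (257,171) → (0.6741, 0.1715), 54.9 mm across. The wood block is clear of the fingers. Descending.

step_arm:
  series: [0.74,0,-0.002,-0.1,0,0.74,0,-0.002,-0.2,0,0.74,0,-0.002,-0.3,0,0.74,0,-0.002,-0.38,0,0.74,0,-0.002,-0.42,0,0.74,0,-0.002,-0.435,0,0.74,0,-0.002,-0.437,0,0.74,0,-0.002,-0.437,0,0.74,0,-0.002,-0.437,0]

```text
clock: 27.33
eef_pos: [0.6751, 0.1722, 0.0076]
orientation: [[-1.0, 0.0, 0.003], [0.0, 1.0, 0.001], [-0.003, 0.001, -1.0]]
wrist_force: [-0.8, 0.1, 0.7]
grip_width: 0.0634
grasp_force: 0.0
```

step_arm:
  series: [0.74,-0.001,0,-0.01,0,0.74,-0.001,0,-0.016,0,0.74,-0.001,0,-0.016,0,0.74,-0.001,0,-0.016,0,0.5,-0.001,0,-0.016,0,0.5,-0.001,0,-0.016,0,0.5,-0.001,0,-0.016,0,0.5,-0.001,0,-0.016,0,0.5,-0.001,0,-0.016,0]

```text
clock: 28.08
eef_pos: [0.6737, 0.1718, 0.0003]
orientation: [[-1.0, 0.001, 0.001], [0.001, 1.0, 0.0], [-0.001, 0.0, -1.0]]
wrist_force: [-2.3, -0.4, 6.8]
grip_width: 0.0509
grasp_force: 61.2
```

step_arm:
  series: [0.5,0,0,0.01,0,0.5,0,0,0.03,0,0.5,0,0,0.1,0,0.5,0,0,0.2,0,0.5,0,0,0.3,0,0.5,0,0,0.34,0,0.5,0,0,0.34,0,0.5,0,0,0.34,0]

```text
clock: 28.75
eef_pos: [0.6739, 0.1718, 0.1368]
orientation: [[-1.0, 0.001, 0.002], [0.001, 1.0, 0.001], [-0.002, 0.001, -1.0]]
wrist_force: [-0.7, -0.5, -2.4]
grip_width: 0.0509
grasp_force: 63.1
```

```bash
python3 - <<'E'
from look import *
held('blue',.0115)
g=optics.grab_frame('top');np.savez('t1',**g)
s=get_state();print(s['eef_pos'])
E
```

```text
28.75 [0.6739 0.1718 0.1368] [-0.7 -0.5 -2.4] 0.0509
outer -1.0 -0.3 58.3
hole 0.8 -0.7 24.7
plane dz/dx,dz/dy,z-TCP [0.0185 0.0012 0.0114] 6017
[0.67253819 0.17152476 0.13405291]
```

step_arm:
  series: [0.5,-0.05,0.05,0,0,0.5,-0.11,0.105,0,0,0.5,-0.17,0.16,0,0,0.5,-0.23,0.215,0,0,0.5,-0.29,0.27,0,0,0.5,-0.34,0.315,0,0,0.5,-0.369,0.344,-0.01,0,0.5,-0.369,0.345,-0.03,0,0.5,-0.369,0.345,-0.04,0,0.5,-0.369,0.345,-0.04,0,0.5,-0.369,0.345,-0.04,0,0.5,-0.369,0.345,-0.04,0,0.5,-0.369,0.345,-0.04,0]

```text
clock: 29.93
eef_pos: [0.5267, 0.3088, 0.1193]
orientation: [[-1.0, 0.002, 0.0], [0.002, 1.0, -0.0], [-0.0, -0.0, -1.0]]
wrist_force: [-0.9, 0.5, -1.7]
grip_width: 0.0512
grasp_force: 63.1
```

```bash
python3 -c "
from look import *
held('blue',.0115,'pics/w7.png')
print(get_state()['eef_pos'])"
```

```text
29.93 [0.5267 0.3088 0.1193] [-0.9  0.5 -1.7] 0.0512
outer -1.2 -0.4 58.7
hole 1.0 -0.4 24.6
plane dz/dx,dz/dy,z-TCP [0.0177 0.0013 0.0115] 6106
[0.52656915 0.30902813 0.11942644]
```

View pics/w7.png

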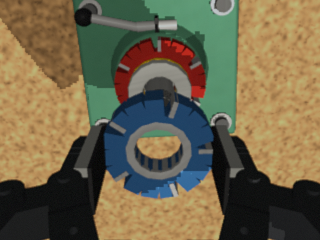

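Blue is held flat above the stack, with silver and red visible below at crop (160,75). Descending.

step_arm:
  series: [0.5,-0.004,0,0,0,0.5,-0.004,0,0,0,0.5,-0.004,0,-0.03,0,0.5,-0.004,0,-0.05,0,0.5,-0.004,0,-0.07,0,0.5,-0.004,0,-0.084,0,0.5,-0.004,0,-0.084,0,0.5,-0.004,0,-0.084,0]

```text
clock: 30.65
eef_pos: [0.5241, 0.3096, 0.0853]
orientation: [[-1.0, 0.001, -0.001], [0.001, 1.0, -0.001], [0.001, -0.001, -1.0]]
wrist_force: [0.0, -0.4, -1.8]
grip_width: 0.0514
grasp_force: 63.1
```

step_arm:
  series: [0.5,0.0015,0,-0.015,0,0.5,0.0015,0,-0.03,0,0.5,0.0015,0,-0.04,0,0.5,0.0015,0,-0.046,0,0.5,0.0015,0,-0.05,0,0.5,0.0015,0,-0.053,0,0.5,0.0015,0,-0.055,0,0.5,0.0015,0,-0.057,0,0.5,0.0015,0,-0.057,0,0.5,0.0015,0,-0.057,0]

```text
clock: 31.48
eef_pos: [0.525, 0.3097, 0.063]
orientation: [[-1.0, 0.001, 0.0], [0.001, 1.0, 0.0], [-0.0, 0.0, -1.0]]
wrist_force: [-0.4, 0.2, -1.6]
grip_width: 0.0511
grasp_force: 63.1
```

step_arm:
  series: [0.5,0,0,-0.0015,0,0.5,0,0,-0.003,0,0.5,0,0,-0.003,0,0.5,0,0,-0.003,0]

```text
clock: 31.82
eef_pos: [0.5251, 0.3098, 0.0622]
orientation: [[-1.0, 0.001, 0.0], [0.001, 1.0, 0.0], [-0.0, 0.0, -1.0]]
wrist_force: [-1.0, -0.9, 5.5]
grip_width: 0.0507
grasp_force: 63.7
```

step_arm:
  series: [0.65,0,0,0.001,0,0.72,0,0,0.001,0,0.78,0,0,0.001,0,0.78,0,0,0.001,0,0.78,0,0,0.05,0,0.78,0,0,0.15,0,0.78,0,0,0.25,0,0.78,-0.02,-0.1,0.29,0,0.78,-0.2,-0.95,0.3,0,0.78,-0.2,-0.95,0.3,0,0.78,-0.2,-0.95,0.3,0,0.78,-0.2,-0.95,0.3,0,0.78,-0.2,-0.95,0.3,0,0.78,-0.2,-0.95,0.3,0,0.78,-0.2,-0.95,0.3,0,0.78,-0.2,-0.95,0.3,0,0.78,-0.2,-0.95,0.3,0,0.78,-0.2,-0.95,0.3,0,0.78,-0.2,-0.95,0.3,0]

```text
clock: 33.4
eef_pos: [0.4448, -0.0712, 0.1818]
orientation: [[-1.0, 0.003, 0.0], [0.003, 1.0, 0.0], [-0.0, 0.0, -1.0]]
wrist_force: [-0.0, 0.9, 0.3]
grip_width: 0.0662
grasp_force: 0.0
```

step_arm:
  series: [0.7,-0.03,-0.16,-0.02,0,0.7,-0.03,-0.16,-0.02,0,0.7,-0.03,-0.16,-0.02,0,0.7,-0.03,-0.16,-0.02,0,0.7,-0.03,-0.16,-0.02,0]

```text
clock: 33.82
eef_pos: [0.4335, -0.1328, 0.1736]
orientation: [[-1.0, -0.001, 0.0], [-0.001, 1.0, 0.001], [-0.0, 0.001, -1.0]]
wrist_force: [-1.8, 0.8, -0.2]
grip_width: 0.0599
grasp_force: 0.0
```

```bash
python3 - <<'E'
from look import *
look([('collar',(.432,-.1347),.007)],'pics/w8.png')
g=optics.grab_frame('top');print('top blue',find(g,'blue',(.5255,.3087),.074,.045))
s=get_state();print(s['eef_pos'],s['grip_width'])
cr=g['img'][150:240,40:160];cv2.imwrite('pics/t8.png',cv2.resize(cr,(480,360),interpolation=cv2.INTER_CUBIC)[:,:,::-1])
a=cv2.imread('pics/w8.png');b=cv2.resize(cv2.imread('pics/t8.png'),(288,216));c=np.zeros((384,800,3),np.uint8);c[:,:512]=a;c[:216,512:]=b;cv2.imwrite('pics/wt8.png',c)
E
```

```text
33.82 [ 0.4335 -0.1328  0.1736] [-1.8  0.8 -0.2]
collar [ 428.5 -136.7   46.5]
top blue [524.1 309.8  55.7]
[ 0.43355546 -0.13266764  0.17370683] 0.05983092080209808
```

View pics/wt8.png

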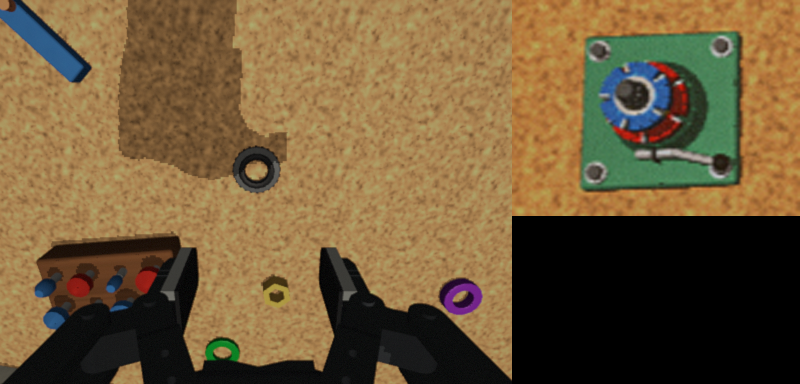

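The stack shows blue on top of red on the spindle. The collar spans (232–281, 147–193), so its centre is at about (256.5,170), wide part down.

```bash
python3 - <<'E'
from look import *
f=look([]);H,S,V=hsv(f);print(get_state()['eef_pos'])
print(ray(f,[256.5,170],.007).round(4))
m=((S<100)&(V<170)).astype(np.uint8);b=np.zeros_like(m);b[135:205,220:295]=1
m=cv2.morphologyEx(m*b,cv2.MORPH_OPEN,np.ones((3,3)));c=comp(m,np.array([256,170]));w=ray(f,cv2.convexHull(c)[:,0],.007)*1000
print(c.min(0),c.max(0),cv2.minEnclosingCircle(w[:,:2].astype(np.float32)))
E
```

```text
33.92 [ 0.4336 -0.1327  0.1737] [0.6 0.1 0.9]
[ 0.43347015 -0.13282904  0.17371158]
[[ 0.4325 -0.1352  0.007 ]]
[233 147] [279 192] ((432.3358459472656, -136.1637725830078), 23.885101318359375)
```

step_arm:
  series: [0.66,-0.003,-0.0055,-0.1,0,0.66,-0.003,-0.0055,-0.2,0,0.66,-0.003,-0.0055,-0.3,0,0.66,-0.003,-0.0055,-0.37,0,0.66,-0.003,-0.0055,-0.4,0,0.66,-0.003,-0.0055,-0.415,0,0.66,-0.003,-0.0055,-0.418,0,0.66,-0.003,-0.0055,-0.418,0,0.66,-0.003,-0.0055,-0.418,0]

```text
clock: 34.72
eef_pos: [0.4325, -0.1364, 0.0075]
orientation: [[-1.0, 0.0, 0.002], [0.0, 1.0, -0.0], [-0.002, -0.0, -1.0]]
wrist_force: [-0.2, -0.9, 0.7]
grip_width: 0.0562
grasp_force: 0.0
```

step_arm:
  series: [0.66,0,0.002,-0.012,0,0.66,0,0.002,-0.019,0,0.66,0,0.002,-0.019,0,0.66,0,0.002,-0.019,0,0.45,0,0.002,-0.019,0,0.45,0,0.002,-0.019,0,0.45,0,0.002,-0.019,0,0.45,0,0.002,-0.019,0,0.45,0,0.002,-0.019,0]

```text
clock: 35.47
eef_pos: [0.4318, -0.1357, -0.0002]
orientation: [[-1.0, 0.001, 0.001], [0.001, 1.0, -0.0], [-0.001, -0.0, -1.0]]
wrist_force: [-2.1, 1.8, 15.9]
grip_width: 0.0449
grasp_force: 58.7
```

step_arm:
  series: [0.4,0,0,0.01,0,0.4,0,0,0.03,0,0.4,0,0,0.1,0,0.4,0,0,0.2,0,0.4,0,0,0.3,0,0.4,0,0,0.34,0,0.4,0,0,0.34,0,0.4,0,0,0.34,0,0.4,0,0,0.34,0]

```text
clock: 36.22
eef_pos: [0.4311, -0.1354, 0.1343]
orientation: [[-1.0, 0.0, -0.001], [0.0, 1.0, 0.0], [0.001, 0.0, -1.0]]
wrist_force: [-0.2, 0.6, -1.1]
grip_width: 0.044
grasp_force: 61.5
```

```bash
python3 - <<'E'
from look import *
held('collar',.0118)
f=look([],'pics/w9.png');np.savez('w9',**f);e=get_state()['eef_pos'];print(e,proj(f,[e[0],e[1],e[2]+.0118]))
E
```

```text
36.22 [ 0.4311 -0.1354  0.1343] [-0.2  0.6 -1.1] 0.044
outer 22.8 9.7 13.0
outer 1.6 -0.2 58.6
hole -3.2 -0.5 22.2
plane dz/dx,dz/dy,z-TCP [0.0609 0.0083 0.0098] 4969
36.27 [ 0.4309 -0.1354  0.1339] [-0.3  0.9 -0.3]
[ 0.43081204 -0.13544343  0.13370382] [[259.51972814 269.53439974]]
```

View pics/w9.png

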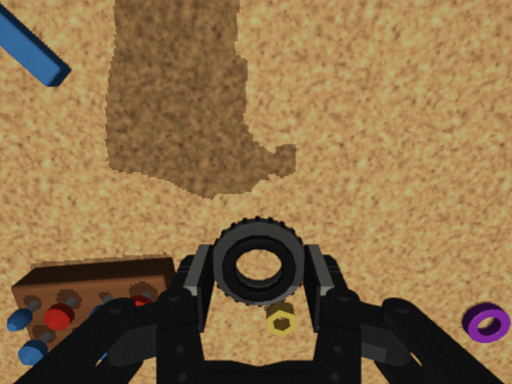

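The collar is held wide part down; its rim spans x 213–305 and y 217–305. Working out its offset from the rim edges.

```bash
python3 - <<'E'
from h import *
f=dict(np.load('w9.npz'));e=np.array([.4309,-.1354,.1338])
for za in(-.0003,.0067):
  a=ray(f,[259,217],e[2]+za)[0]-e;b=ray(f,[259,304.5],e[2]+.0067)[0]-e
  print(za,(a*1000).round(1),(b*1000).round(1),'mid x',(a[0]+b[0])*500,'dia',(b[0]-a[0])*1000)
D=f['depth'];R=cv2.Rodrigues(f['rvec'])[0]
for u,v in((224,255),(259,230),(295,255),(230,285),(290,285),(259,297),(232,250),(286,250)):
    d=D[v,u];print((u,v),((R.T@(np.array([(u-f['cx'])/f['fx']*d,(v-f['cy'])/f['fy']*d,d])-f['tvec'].ravel())-e)*1000).round(1))
E
```

```text
-0.0003 [-21.9  -0.3  -0.3] [23.7 -0.3  6.7] mid x 0.9118818406118612 dia 45.66731539038449
0.0067 [-24.9  -0.3   6.7] [23.7 -0.3  6.7] mid x -0.5943524689546176 dia 48.67978400951745
(224, 255) [ -5.8 -17.    8. ]
(259, 230) [-18.5  -0.3   7. ]
(295, 255) [-5.2 17.1  7.1]
(230, 285) [  8.7 -14.3  11.5]
(290, 285) [ 9.  14.7 11. ]
(259, 297) [15.3 -0.3 11.8]
(232, 250) [-10.2 -12.8  11.1]
(286, 250) [-9.9 12.3 10.6]
```

step_arm:
  series: [0.4,0.02,0.08,0,0,0.4,0.04,0.17,0,0,0.4,0.06,0.27,0,0,0.4,0.08,0.37,0,0,0.4,0.1,0.47,0,0,0.4,0.12,0.57,0,0,0.4,0.15,0.67,0,0,0.4,0.18,0.77,0,0,0.4,0.21,0.87,0,0,0.4,0.225,0.95,0,0,0.4,0.237,1,0,0,0.4,0.237,1,0,0,0.4,0.237,1,0,0]

```text
clock: 37.4
eef_pos: [0.5256, 0.2652, 0.1329]
orientation: [[-1.0, -0.002, -0.003], [-0.002, 1.0, -0.002], [0.003, -0.002, -1.0]]
wrist_force: [0.9, -1.1, -1.5]
grip_width: 0.044
grasp_force: 61.6
```

step_arm:
  series: [0.4,0,0.05,0,0,0.4,0,0.1,-0.02,0,0.4,0,0.1115,-0.04,0,0.4,0,0.1115,-0.04,0,0.4,0,0.1115,-0.04,0,0.4,0,0.1115,-0.04,0,0.4,0,0.1115,-0.04,0,0.4,0,0.1115,-0.04,0]

```text
clock: 38.07
eef_pos: [0.527, 0.3078, 0.1193]
orientation: [[-1.0, 0.002, 0.0], [0.002, 1.0, -0.0], [-0.0, -0.0, -1.0]]
wrist_force: [-0.5, 0.5, -1.5]
grip_width: 0.0442
grasp_force: 61.6
```

```bash
python3 - <<'E'
from look import *
f=look([],'pics/w10.png');print(get_state()['eef_pos'])
E
```

```text
38.07 [0.527  0.3078 0.1193] [-0.5  0.5 -1.5]
[0.52689278 0.30808348 0.11931899]
```

View pics/w10.png

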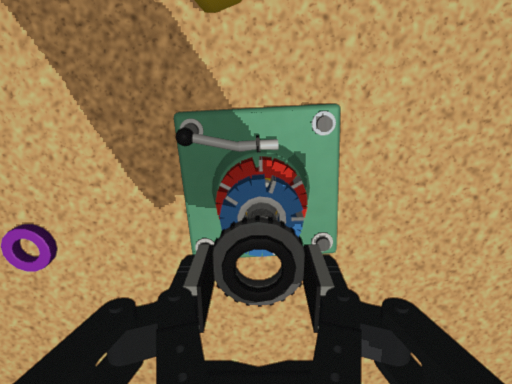

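The collar (259,262) hangs above the stack axis (261,205). Lowering.

step_arm:
  series: [0.4,-0.003,0.001,0,0,0.4,-0.003,0.001,0,0,0.4,-0.003,0.001,-0.03,0,0.4,-0.003,0.001,-0.05,0,0.4,-0.003,0.001,-0.065,0,0.4,-0.003,0.001,-0.075,0,0.4,-0.003,0.001,-0.075,0,0.4,-0.003,0.001,-0.075,0]

```text
clock: 38.78
eef_pos: [0.5253, 0.3092, 0.0887]
orientation: [[-1.0, 0.001, -0.0], [0.001, 1.0, -0.0], [0.0, -0.0, -1.0]]
wrist_force: [0.3, 0.4, -1.2]
grip_width: 0.0444
grasp_force: 61.6
```

step_arm:
  series: [0.4,0.0005,0,-0.01,0,0.4,0.0005,0,-0.02,0,0.4,0.0005,0,-0.026,0,0.4,0.0005,0,-0.03,0,0.4,0.0005,0,-0.033,0,0.4,0.0005,0,-0.035,0,0.4,0.0005,0,-0.035,0,0.4,0.0005,0,-0.035,0]

```text
clock: 39.45
eef_pos: [0.5256, 0.3093, 0.0749]
orientation: [[-1.0, 0.001, 0.0], [0.001, 1.0, 0.0], [-0.0, 0.0, -1.0]]
wrist_force: [-1.0, -0.8, -1.0]
grip_width: 0.0442
grasp_force: 61.6
```

step_arm:
  series: [0.4,0,0,-0.002,0,0.4,0,0,-0.004,0,0.4,0,0,-0.004,0,0.4,0,0,-0.004,0]

```text
clock: 39.78
eef_pos: [0.5257, 0.3094, 0.074]
orientation: [[-1.0, 0.001, 0.001], [0.001, 1.0, 0.0], [-0.001, 0.0, -1.0]]
wrist_force: [-2.0, -1.2, 5.6]
grip_width: 0.0444
grasp_force: 62.4
```

Seated at 74 mm. Release and retreat.

step_arm:
  series: [0.56,0,0,0.001,0,0.62,0,0,0.001,0,0.7,0,0,0.001,0,0.75,0,0,0.001,0,0.75,0,0,0.05,0,0.75,0,0,0.15,0,0.75,0,0,0.25,0,0.75,0,0,0.35,0,0.75,0,0,0.4,0,0.75,0,0,0.4,0,0.75,0,0,0.4,0,0.75,0,0,0.4,0]

```text
clock: 40.78
eef_pos: [0.525, 0.3091, 0.2324]
orientation: [[-1.0, 0.001, -0.001], [0.001, 1.0, -0.001], [0.001, -0.001, -1.0]]
wrist_force: [0.3, 0.5, -0.6]
grip_width: 0.0643
grasp_force: 0.0
```

```bash
python3 - <<'E'
from look import *
f=look([]);g=optics.grab_frame('side')
D=f['depth'];R=cv2.Rodrigues(f['rvec'])[0]
for r,z in((.0205,.081),(.0145,.086),(.030,.048)):
  o=[]
  for a in np.arange(0,6.28,.785):
    u,v=np.round(proj(f,[.5255+r*np.cos(a),.3087+r*np.sin(a),z])[0]).astype(int);d=D[v,u]
    o.append(float((R.T@(np.array([(u-f['cx'])/f['fx']*d,(v-f['cy'])/f['fy']*d,d])-f['tvec'].ravel()))[2].round(4)))
  print(z,o)
a=cv2.resize(f['img'][110:230,190:330],(400,343),interpolation=3);b=cv2.resize(g['img'][235:335,95:211],(400,343),interpolation=3)
cv2.imwrite('pics/fin.png',np.hstack([a,b])[:,:,::-1])
E
```

```text
40.78 [0.525  0.3091 0.2324] [ 0.3  0.5 -0.6]
0.081 [0.0812, 0.0805, 0.0801, 0.0812, 0.0813, 0.0812, 0.0815, 0.0812]
0.086 [0.0861, 0.0859, 0.0862, 0.086, 0.0861, 0.0861, 0.0852, 0.0865]
0.048 [0.0871, 0.0818, 0.0466, 0.0477, 0.0473, 0.0426, 0.0469, 0.0803]
```

View pics/fin.png

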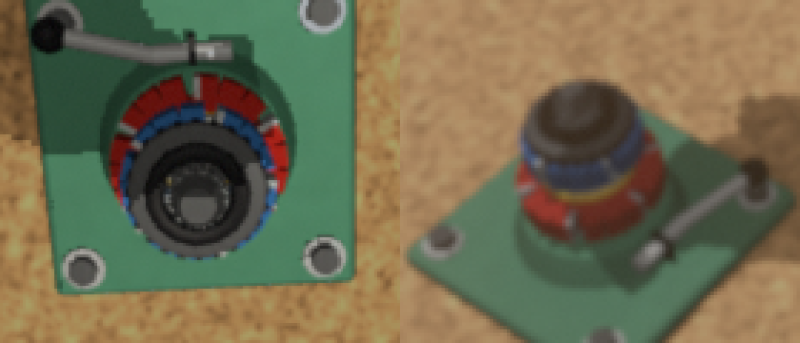

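The stack is red, yellow, silver, blue and collar, all flat: the collar's step reads 81 mm and its top 86 mm all round, exactly as expected. Handing in.

```bash
python3 -c "
from cell import ctrl
print(ctrl.job_done())"
```

```text
the job is handed in; nothing more can be done
None
```

The spindle is set up for the 14 mm tenon and handed in at about 41 s: red cutter on the flange, yellow (5 mm) and silver (9 mm) spacers, blue cutter, then the collar wide part down; the collar's top measured level at 86 mm, as expected, and the green and purple spacers were left where they lay.

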